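# Lock the loose stop collar onto the shaft's flat

### The job

The steel collar with the red knob is loose on the shaft: slide it along so that it sits centred over the bright flat milled in the shaft and turn it on the shaft so that its red set screw points squarely at that flat. Only then tighten the red screw clockwise (seen from the knob's outer end) until it stops, and let go with the collar still square and centred on the flat. Leave the collar with the black knob alone and do not knock the things standing about.

Things in the scene. Friction and masses are not known exactly. Their poses are not given: they have to be found in the camera images.
- stand: Fixed blue base plate, 120 x 350 x 12 mm, with two grey bearing pedestals (56 mm wide, 24 mm thick, tops 118 mm over the bench) centred 153 mm either side of its middle along its y axis; origin at the middle of its underside on the bench, z up. The shaft, 24 mm thick, runs along the stand's y axis, its axis 90 mm above the origin.
- flat (a point): Centre of the bright flat milled in the dark shaft, in the middle between the pedestals: 40 mm long along the shaft (y axis), 18 mm wide, 8 mm from the shaft's axis. Its z axis is the outward normal of the flat and may lean either way from vertical (up to 0.4 rad), always upward; y runs along the shaft. The shaft does not turn.
- collar (a point): Centre of the loose steel collar, on the shaft's axis; 48 mm diameter, 24 mm wide, y along the shaft, z pointing out along its red set screw. The collar slides on the shaft (friction about 1 N, up to 70 mm to the stand's +y and 60 mm to its -y from the flat's centre) and turns about it (friction about 0.06 N m, up to 1 rad either side of upright); it stays where it is left. Right: level with the flat along the shaft and its z axis along the flat's z axis.
- red_knob (a point): Middle of the red bar-shaped knob of the set screw, 51 mm from the shaft's axis along the collar's z. The bar is 46 mm long (point's x axis), 10 mm thick (point's y axis), 22 mm high (z, pointing outward along the screw, which is also its turning axis). A bare stem, 8 mm, with a small disc, 18 mm, joins it to the collar, whose rim is 27 mm below the middle of the bar. Pinch it across its 10 mm thickness.
- red_screw (a joint): How far the red set screw has been turned clockwise, seen from the knob's outer end, in rad: starts loose between 0 and 0.6, stops hard at 2.6, which is tight (friction about 0.04 N m). It needs more than one grasp. It does not move along its axis noticeably.
- black_knob (a point): Middle of the black bar knob (same shape and size as the red one) of the second collar, which is locked to the shaft 95 mm from the flat's centre towards the stand's -y, on the same side of the shaft as the flat: its z axis is parallel to the flat's normal. Leave it alone.
- black_screw (a joint): Turn of the black set screw, rad: 0 is tight, as it is now; grows as it is loosened.
- white_pot: White screw-top pot, 65 mm diameter, 73 mm high, loose bystander; origin at the middle of its underside.
- grease_tin: Yellow tin with a pale lid, 70 mm diameter, 46 mm high, loose bystander; origin at the middle of its underside.
- bearing: Steel ball bearing lying flat, 40 mm diameter, 12 mm high, loose bystander; origin at the middle of its underside.
- coupling_hub: Turned steel flanged hub, 66 mm diameter, 38 mm high, loose bystander; origin at the middle of its underside.
- wood_block_1: Dark wooden block, 50 x 75 x 51 mm, loose bystander; origin at the middle of its underside.
- screw_jar: White jar with a red lid, 63 mm diameter, 87 mm high, loose bystander; origin at the middle of its underside.

How it is judged (in metres and radians):
On the way, in this order (a step that is already met when the one before it is completed fails the run):
1. the collar is centred over the flat along the shaft (10 mm) and its red screw points at the flat (0.14 rad), the screw not yet tightened (y of collar in the frame of flat between -0.01 and 0.01 m and angle between the z axis of collar and the z axis of flat, either way round below 0.14 rad and value of joint red_screw below 1.1 rad), for 0.2 s.
2. the red screw is turned tight (value of joint red_screw above 2.4 rad), for 0.2 s.
At the end, for the whole second after the job is handed in: The collar with the red knob is centred on the flat along the shaft within 10 mm, its screw points squarely at the flat within 0.14 rad, and the red screw is tight (turned to at least 2.4 of 2.6 rad) and at rest (y of collar in the frame of flat between -0.01 and 0.01 m and angle between the z axis of collar and the z axis of flat, either way round below 0.14 rad and value of joint red_screw above 2.4 rad and velocity of joint red_screw between -0.05 and 0.05 rad/s); the robot touches nothing.
It fails at once if the red screw is tightened (beyond 1.1 rad) while the collar is off the flat (more than 15 mm along the shaft or 0.25 rad round it) (value of joint red_screw above 1.1 rad and (angle between the z axis of collar and the z axis of flat, either way round above 0.25 rad or y of collar in the frame of flat above 0.015 m or y of collar in the frame of flat below -0.015 m)).
It fails at once if the black screw is loosened by more than 0.25 rad (value of joint black_screw above 0.25 rad).
It fails at once if a thing standing about is shifted by more than 30 mm or tipped (distance of any of white_pot, grease_tin, bearing, coupling_hub, wood_block_1, screw_jar from where it was at the start of the episode above 0.03 m or angle between any of screw_jar, white_pot, grease_tin's own z axis and vertical above 0.5 rad).
It also fails if it takes over 56 s, if anything falls off the work surface, if the arm or the gripper's body presses on something with over 40 N, if the wrist force passes 120 N, or if a joint passes its speed limit or range.

### The arm

A 6-joint arm with a two-finger parallel gripper is mounted at the origin on a cart in front of the work surface, level with it; the furniture and walls round the work are solid. World frame = base frame: x ahead of the robot, y to its left, z up, the work surface at z = 0. Lengths are in mm, angles in rad, forces in N, time in s.
With the tool pointing down it reaches from about 350 to 775 mm from the base axis. Payload 7.3 kg.
Tool frame: the origin (TCP) lies between the finger pads; the fingertips stand 8 mm ahead of it and the grasp point (between the pads) lies 11 mm behind it; y points along the fingers, z is the direction in which the jaws open and shut, and the axes are right-handed (so a half turn about y gives the same grasp; the last joint's range is limited). The gripper opens to 92 mm and grips with 3 to 60 N. Pads are 19 mm wide; open, the fingers measure 130 mm over their backs; the gripper's body (75 mm by 190 mm) begins 47 mm behind the grasp point.
Start: joints at [-1.342, 0.342, 1.524, -0, 1.275, -0.146], TCP at [192.219, -488.568, 200.841] pointing down, gripper open.
Joint ranges: [-2.53, 2.53], [-0.77, 2.02], [0.04, 2.7], [-1, 4.14], [0.28, 2.66], [-3.11, 3.11]. Speed limits (rad/s): [2.57, 2.57, 3.14, 3.14, 3.14, 3.14].

### API

Orientations are given as [roll, pitch, yaw] about the fixed x, y, z axes, in that order (R = Rz(yaw) Ry(pitch) Rx(roll)).
In Python, from plant import bot, vision, job gives the robot as it stands. The module is installed in compiled form; this text tells all that it offers.
- The arm moves only by the tool arm_command, never from a script. Its argument "deltas" is a list of rows, each a list of 4 numbers: the shift along the tool's x, y, z in m, then the turn about the tool's y in degrees. In form: [[x, y, z, twist], ...]. A call has 1 to 5 rows; each row shifts and turns the commanded pose from where the row before left it, along the tool's axes as they then stand; what a row does not reach is not made up. A row lasts 1/10 s, in which the tool goes at most 50 mm and 8.59 degrees, less where a joint would pass 70% of its speed; a pose out of reach is approached as far as the arm can. A call is refused whole if a number of a shift passes 0.05 or a number of a turn 8.59, either way. A call with a gripper value outside its range is refused whole. "claw" is the closure in counts, from 0 (fully open) to 255 (shut), set as the call begins (left out, the last holds). The fingers move at their own pace and stop on an object; the grip force is fixed at half the most. Time passes only in rows, so rows that do not move let the fingers close. It gives the time, the measured TCP pose, the force and the opening at its end, in the units of the state.
- bot.get_obs(): the state, without advancing time (a new reading comes with each control period).
- vision.capture(name): name is "scene" or "top" or "wrist"; returns a dict with "img" (480x640x3 uint8, red, green, blue), "camera_matrix" (3x3 intrinsics, pixels), "world_to_cam" (4x4, takes a point from world to camera coordinates); the wrist camera has in their place "mount" (4x4, takes a point from camera to tool coordinates, whose origin is the TCP and whose axes are the tool frame's). Camera axes: x right, y down, z forward; pixel columns grow to the right and rows downward; lengths in mm; the calibration is good to about 2 mm. A picture is of the moment at which its call begins: read the wrist's pose just before it. There is no depth.
- job.close_job(): hands the job in, once; it reports no verdict.
Trained networks look in a picture, given as the dict that the camera call returned (one of the last four; its "shot" number tells which), for a name from the list of things; names that differ only in an ending like _2 or _b are one class to them, and where a whole thing is asked for, a point or a joint stands for the part that bears it (a point fixed in the world has none). Each returns a list of dicts, best first, with "confidence" (0 to 1); they miss things now and then, are a little off and sometimes report something else, mostly with a low value. They report only what shows in the picture. A call takes as long as a camera call.
- vision.find_in(picture, name): "xyz" ([x, y, z] in mm, in the coordinates of the camera as it stood for that picture, good to about 4 mm: the middle of the surface that is visible of it).
- vision.regions_of(picture, name): "mask" (480x640 bool, what is visible of it).
The state is a dict: "time": time; "joint_positions": joint angles; "dq": joint speeds; "tau": joint torques, N m; "tool_pos": TCP position; "tcp_rot": TCP orientation; "contact_force": force on the tool from outside, world axes, zero at the start; "moment": the same for the moment, N m; "grip_width": finger opening in mm.
Only numpy, scipy, OpenCV 4.12 (cv2) and the standard library are available. Lean on these libraries where they do the work, as an engineer would, in place of code of your own. Each camera call takes 0.05 s, during which the arm holds its last target. There are 200 camera calls.

## Working session

There is one attempt and no reset: what is moved stays moved. The work goes in short steps, Python scripts to look and compute and a tool call to move; the robot and the scene stay as the last step left them, time stands still between calls to the robot, and variables do not carry over. Pictures are saved under pics/ and viewed, about 8 in all and at most 12, crops included, and the job is handed in when it is done.

Besides the shell and the picture viewer there is one more tool, called after "Emit:" by a JSON object that holds its "method" and its "body". arm_command: Moves the arm, as the interface text tells. Its arguments: {"type":"object","properties":{"deltas":{"type":"array","items":{"type":"array","items":{"type":"number"}}},"claw":{"type":"number"}},"required":["deltas"]}

```bash
mkdir -p pics
cat > h.py <<'E'
import numpy as np, cv2
from plant import bot, vision, job
from scipy.spatial.transform import Rotation as R
def T_tool(o):
    T=np.eye(4);T[:3,:3]=R.from_euler('xyz',o['tcp_rot']).as_matrix();T[:3,3]=o['tool_pos'];return T
def cam(name):
    o=bot.get_obs();p=vision.capture(name)
    C=T_tool(o)@np.array(p['mount']) if name=='wrist' else np.linalg.inv(p['world_to_cam'])
    return p,C
def save(p,f): cv2.imwrite('pics/'+f,p['img'][:,:,::-1])
def w(C,x): return (C@np.r_[x,1])[:3]
def proj(p,C,X):
    c=np.linalg.inv(C)@np.r_[X,1];u=np.array(p['camera_matrix'])@c[:3];return u[:2]/u[2]
def ray(p,C,uv):
    d=C[:3,:3]@np.linalg.inv(p['camera_matrix'])@np.r_[uv,1];return C[:3,3],d/np.linalg.norm(d)
E
python3 - <<'E'
from h import *
np.set_printoptions(precision=1,suppress=True)
print(bot.get_obs())
for n in ['scene','top']:
    p,C=cam(n);save(p,n+'0.png');print(n,C)
    for k in ['stand','flat','collar','red_knob','black_knob','white_pot','grease_tin','bearing','coupling_hub','wood_block_1','screw_jar']:
        try: r=vision.find_in(p,k)
        except Exception as e: print(k,e);continue
        print(k,[(w(C,np.array(d['xyz'])),round(d['confidence'],2),proj(p,C,w(C,np.array(d['xyz'])))) for d in r[:2]])
E
```

```text
{'time': 0.0, 'joint_positions': array([-1.3,  0.3,  1.5, -0. ,  1.3, -0.1]), 'dq': array([-0.,  0.,  0., -0.,  0., -0.]), 'tau': array([  0. , -43.1, -24.4,   0.1,   0.1,  -0. ]), 'tool_pos': array([ 192.1, -488.1,  200.1]), 'tcp_rot': array([-1.6,  0. , -2.8]), 'contact_force': array([ 0.1,  0.4, -0.4]), 'moment': array([ 0. , -0. ,  0.1]), 'grip_width': 91.43973132248344}
scene [[ -0.9  -0.2   0.4  94.9]
 [ -0.5   0.3  -0.8 970.4]
 [  0.   -0.9  -0.4 603.5]
 [  0.    0.    0.    1. ]]
stand [(array([494.6,  55.5,  39.9]), 0.7, array([364.1, 284.2]))]
flat [(array([536.3, -81.4,  99.3]), 0.89, array([375.8, 224.3])), (array([516.1,  52. , 134.6]), 0.3, array([356.8, 234.5]))]
collar [(array([506.1,  46.7, 119.1]), 0.62, array([362.6, 242.4])), (array([631.6, 110.5,  14.4]), 0.4, array([285.4, 289.9]))]
red_knob [(array([516.9,  50.7, 133.6]), 0.7, array([356.7, 234.7])), (array([492.9,  59.2,  40. ]), 0.25, array([364.1, 285.2]))]
black_knob [(array([544.7, -96.6, 142.4]), 0.67, array([376.3, 201.2]))]
white_pot [(array([678.9, -14.5,  49.7]), 0.87, array([297.9, 242.7]))]
grease_t
[... 830 characters left out ...]
.2,  40. , 113.1]), 0.75, array([325. , 263.9]))]
red_knob [(array([523.7,  50.1, 141.3]), 0.44, array([320.5, 254.8]))]
black_knob [(array([ 550.4, -101.4,  150.8]), 0.47, array([387.1, 243.6]))]
white_pot [(array([689.8, -32.3,  72. ]), 0.86, array([355.6, 189.8]))]
grease_tin [(array([ 432.2, -127.1,   47.7]), 0.73, array([393.2, 295.5])), (array([634.6,  97.1,  15.3]), 0.19, array([304.2, 214.7]))]
bearing [(array([354. ,  11.5,  12.7]), 0.56, array([336.3, 325.9]))]
coupling_hub [(array([635.5,  97.2,  12.2]), 0.77, array([304.2, 214.6]))]
wood_block_1 [(array([427.2, 219.3,  52.1]), 0.88, array([251.9, 295.6]))]
screw_jar [(array([ 618.1, -222.8,   89.6]), 0.58, array([434.9, 218.4]))]
```

Run:
```python
import cv2
a=cv2.imread('pics/scene0.png')[160:340,240:480];b=cv2.imread('pics/top0.png')[180:340,230:450]
a=cv2.resize(a,(800,600),interpolation=2);b=cv2.resize(b,(800,582),interpolation=2)
cv2.imwrite('pics/a.png',a);cv2.imwrite('pics/b.png',b)
```

```text
(no output)
```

View pics/a.png

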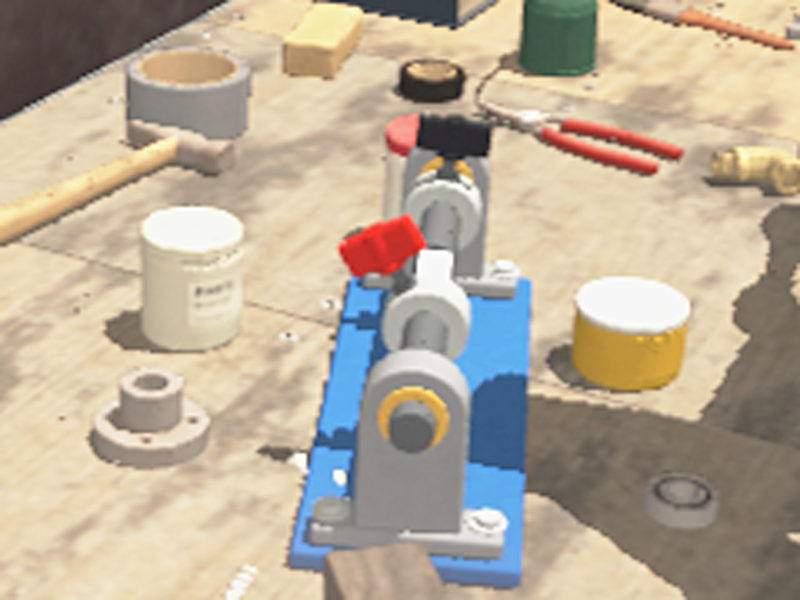

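View pics/b.png

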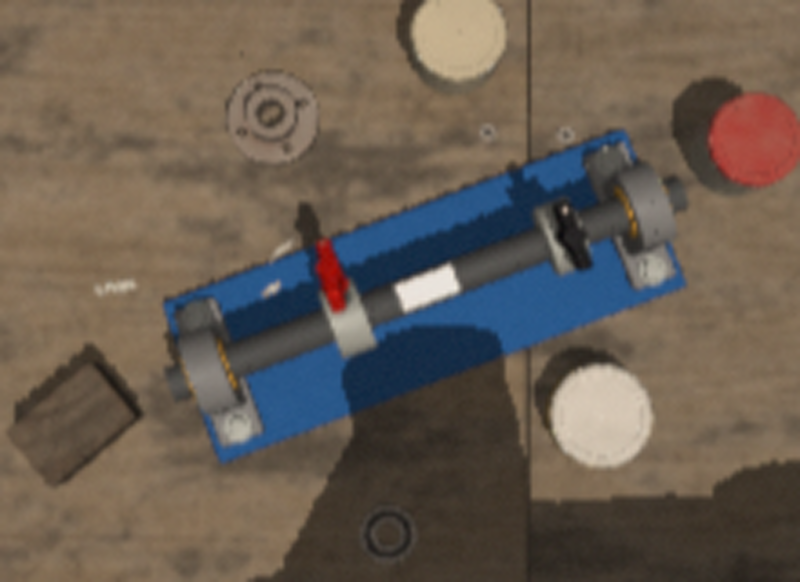

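The top view shows the shaft running from (175,385) to (685,190) in the crop, with the bright flat at (428,288). The red knob is at (332,273), leaning away from the robot (+x), and its bar lies across the shaft. The black knob is at (570,235).

Run:
```python
from h import *
np.set_printoptions(precision=4,suppress=True)
p,C=cam('top')
def at(u,v,z):
    o,d=ray(p,C,(230+u/3.636,180+v/3.6375));return o+d*(z-o[2])/d[2]
A=at(175,385,90);B=at(685,190,90);y=(A-B)/np.linalg.norm(A-B)
print(A,B,(A+B)/2,np.linalg.norm(A-B),'yaw',np.arctan2(-y[0],y[1]),'flat',at(428,288,98))
o=bot.get_obs();T=T_tool(o);print(T);pw=vision.capture('wrist');print(np.array(pw['mount']),pw['camera_matrix'])
tgt=np.array([515,-10,330]);print('delta tool m',T[:3,:3].T@(tgt-T[:3,3])/1000)
z=T[:3,2];c=np.cross(z,y);print('jaw z',z,'angle to shaft about world z deg',np.degrees(np.arctan2(z[0]*y[1]-z[1]*y[0],z[:2]@y[:2])))
```

```text
[451.8198 151.3268  90.    ] [ 584.1144 -182.8171   90.    ] [517.9671 -15.7451  90.    ] 359.38000678488896 yaw 0.3769853192018378 flat [516.8771 -13.525   98.    ]
[[  -0.9306    0.        0.3661  192.2214]
 [  -0.3661   -0.0001   -0.9306 -488.5939]
 [   0.       -1.        0.0001  200.8533]
 [   0.        0.        0.        1.    ]]
[[  -0.0001    0.9536    0.301   -81.8515]
 [  -0.0011   -0.301     0.9536 -182.8228]
 [   1.       -0.0002    0.0011    0.111 ]
 [   0.        0.        0.        1.    ]] [[367.5964   0.     318.5929]
 [  0.     367.5964 233.2871]
 [  0.       0.       1.    ]]
delta tool m [-0.4756 -0.1292 -0.3272]
jaw z [ 0.3661 -0.9306  0.0001] angle to shaft about world z deg -179.87517884795807
```

Emit:
{"method": "arm_command", "body": {"deltas": [[-0.03, -0.01, -0.02, 0], [-0.032, -0.01, -0.022, 0], [-0.032, -0.01, -0.022, 0], [-0.032, -0.01, -0.022, 0], [-0.032, -0.01, -0.022, 0]]}}

```text
time: 1.8
tool_pos: [300.3, -328.9, 251.3]
tcp_rot: [-1.57, 0.0, -2.767]
contact_force: [0.1, 0.0, 0.1]
grip_width: 92.2
```

Emit:
{"method": "arm_command", "body": {"deltas": [[-0.032, 0, -0.022, 0], [-0.032, 0, -0.022, 0], [-0.032, 0, -0.022, 0], [-0.032, 0, -0.022, 0], [-0.032, 0, -0.022, 0]]}}

```text
time: 2.3
tool_pos: [409.0, -167.9, 251.0]
tcp_rot: [-1.57, 0.0, -2.767]
contact_force: [1.4, 0.3, -1.3]
grip_width: 92.0
```

Emit:
{"method": "arm_command", "body": {"deltas": [[-0.032, 0, -0.022, 0], [-0.032, 0, -0.022, 0], [-0.032, 0, -0.022, 0], [-0.032, 0, -0.022, 0], [-0.03, 0, -0.021, 0]]}}

```text
time: 2.8
tool_pos: [516.3, -8.4, 250.9]
tcp_rot: [-1.571, 0.0, -2.766]
contact_force: [-0.6, -0.3, -1.3]
grip_width: 91.8
```

Run:
```python
from h import *
np.set_printoptions(precision=1,suppress=True)
p,C=cam('wrist');save(p,'w1.png');np.savez('w1.npz',C=C,K=p['camera_matrix'])
print(C)
for k in ['flat','collar','red_knob','black_knob']:
    r=vision.find_in(p,k);print(k,[(w(C,np.array(d['xyz'])),round(d['confidence'],2),proj(p,C,w(C,np.array(d['xyz'])))) for d in r[:2]])
    m=vision.regions_of(p,k)
    if m:
        q=m[0]['mask'].astype(np.uint8);c=max(cv2.findContours(q,0,2)[0],key=cv2.contourArea);print(m[0]['confidence'],cv2.minAreaRect(c), cv2.boxPoints(cv2.minAreaRect(c)).tolist())
print(bot.get_obs()['joint_positions'])
```

```text
[[  0.4  -0.9  -0.3 592.4]
 [ -0.9  -0.3  -0.1  21.5]
 [  0.    0.3  -1.  433.7]
 [  0.    0.    0.    1. ]]
flat [(array([532.6, -44.9,  98. ]), 0.63, array([360.7, 206.9]))]
0.88 ((374.15771484375, 203.31060791015625), (194.18649291992188, 70.18696594238281), 12.88516902923584) [[271.68359375, 215.8688201904297], [287.33514404296875, 147.44923400878906], [476.6318359375, 190.7523956298828], [460.98028564453125, 259.1719970703125]]
collar [(array([510.6,  43.8, 122.3]), 0.71, array([259.4, 199.9]))]
0.97 ((262.0, 194.0), (74.0, 34.0), 90.0) [[245.0, 157.0], [279.0, 157.0], [279.0, 231.0], [245.0, 231.0]]
red_knob [(array([524.6,  50.5, 136.7]), 0.78, array([254.4, 185. ]))]
0.58 ((256.5797119140625, 185.58665466308594), (23.60451889038086, 59.323524475097656), 2.38594388961792) [[243.5528564453125, 214.7313690185547], [246.02252197265625, 155.4592742919922], [269.6065673828125, 156.4419403076172], [267.13690185546875, 215.7140350341797]]
black_knob [(array([549.6, -98.6, 150.5]), 0.6, array([437.6, 226.8]))]
0.62 ((437.0, 225.5), (57.0, 26.0), 90.0) [[424.0, 197.0], [450.0, 197.0], [450.0, 254.0], [424.0, 254.0]]
[-0.2  0.3  1.5 -0.   1.4  1. ]
```

View pics/w1.png

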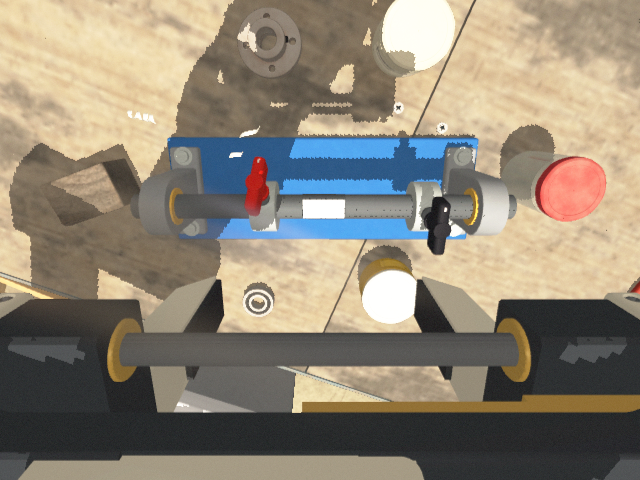

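```bash
cat >> h.py <<'E'
from scipy.optimize import minimize
def rz(a): return R.from_euler('z',a).as_matrix()
def knob_pts(S,y,th,ph,s=51):
    # S=(x,y,yaw) stand; th lean toward stand +x ; ph bar turn about screw (ccw seen from outside)
    B=np.array([[a,b,c] for a in(-23,23) for b in(-5,5) for c in(-11,11)],float)
    B=B@rz(ph).T+[0,0,s]
    B=B@R.from_euler('y',th).as_matrix().T+[0,y,90]
    return B@rz(S[2]).T+[S[0],S[1],0]
def fitknob(p,C,mask,S,x0):
    K=np.array(p['camera_matrix']);Ci=np.linalg.inv(C)
    def f(v):
        P=knob_pts(S,*v)@Ci[:3,:3].T+Ci[:3,3];u=P@K.T;u=(u[:,:2]/u[:,2:])
        h=cv2.convexHull(u.astype(np.float32)*16).astype(int)
        m=np.zeros(mask.shape,np.uint8);cv2.fillConvexPoly(m,h,1,shift=4);m=m>0
        return 1-(m&mask).sum()/max(1,(m|mask).sum())
    best=None
    for ph in np.arange(-1.5,1.6,.5):
        r=minimize(f,[x0[0],x0[1],ph],method='Nelder-Mead',options=dict(initial_simplex=np.array([[x0[0],x0[1],ph],[x0[0]+8,x0[1],ph],[x0[0],x0[1]+.2,ph],[x0[0],x0[1],ph+.3]])))
        if best is None or r.fun<best.fun: best=r
    return best.x,1-best.fun
E
python3 - <<'E'
from h import *
from scipy.optimize import least_squares
np.set_printoptions(precision=3,suppress=True)
p,C=cam('wrist')
obs=[((60,175,12),(169,138)),((60,-175,12),(478,137)),((-60,-175,12),(465,239))]
def stp(S,q): return rz(S[2])@np.array(q,float)+[S[0],S[1],0]
def f(S): return np.ravel([proj(p,C,stp(S,q))-u for q,u in obs]+[proj(p,C,stp(S,(0,0,98)))-(323,208)])
r=least_squares(f,[517,-15,.37]);S=r.x;print(S,r.fun)
np.save('S.npy',S)
print('shaft ends',[proj(p,C,stp(S,(0,y,90))) for y in(180,-180)])
for k,x0 in(('red_knob',(60,.4)),('black_knob',(-95,-.2))):
    m=vision.regions_of(p,k)[0]['mask'];print(k,m.sum(),fitknob(p,C,m,S,x0))
# flat pixel bounds
im=p['img'].astype(int)[190:225,290:360];b=(im.min(2)>225);yy,xx=np.nonzero(b);print('flat px',xx.min()+290,xx.max()+290,yy.min()+190,yy.max()+190,xx.mean()+290,yy.mean()+190)
print([proj(p,C,stp(S,(rz(0)@np.array([8*np.sin(t)+9*s*np.cos(t),0,90+8*np.cos(t)-9*s*np.sin(t)])))) for t in(-.3,0,.3) for s in(-1,1)])
E
```

```text
[517.356 -15.563   0.374] [-3.96  -0.332  1.804  0.335  1.821  0.645  0.414  0.325]
shaft ends [array([135.437, 206.593]), array([510.948, 206.118])]
red_knob 1060 (array([58.26 ,  0.596, -0.077]), np.float64(0.8237738985868661))
black_knob 1131 (array([-91.942,  -0.046,   3.208]), np.float64(0.8238897396630934))
flat px 300 342 198 215 320.88770053475935 206.42780748663102
[array([323.336, 218.764]), array([323.469, 202.36 ]), array([323.386, 217.6  ]), array([323.443, 198.904]), array([323.429, 215.386]), array([323.404, 196.166])]
```

The wrist view puts the flat at (321,206), the red bar at (257,185) leaning away from the robot, and the black bar at (438,225), close to upright. I'll take a second view from the robot's side to measure the leans properly.

Emit:
{"method": "arm_command", "body": {"deltas": [[0.03, 0, -0.005, 0], [0.035, 0, -0.005, 0], [0.035, 0, 0, 0], [0, 0, 0, 0]]}}

```text
time: 3.8
tool_pos: [415.7, -38.1, 251.1]
tcp_rot: [-1.571, -0.001, -2.769]
contact_force: [-0.5, 0.0, 0.5]
grip_width: 91.8
```

```bash
cat > jf.py <<'E'
from h import *
def views(ws):  # list of (p,C,masks dict)
    pass
def joint(vs,masks,S,x0,w=None):
    def f(v):
        t=0
        for (p,C),m in zip(vs,masks):
            Ci=np.linalg.inv(C);K=np.array(p['camera_matrix'])
            P=knob_pts(S,*v)@Ci[:3,:3].T+Ci[:3,3];u=P@K.T;u=u[:,:2]/u[:,2:]
            h=cv2.convexHull(u.astype(np.float32)*16).astype(int)
            q=np.zeros(m.shape,np.uint8);cv2.fillConvexPoly(q,h,1,shift=4);q=q>0
            t+=1-(q&m).sum()/(q|m).sum()
        return t/len(vs)
    b=None
    for ph in np.arange(-1.5,1.6,.5):
        s=np.array([x0[0],x0[1],ph])
        r=minimize(f,s,method='Nelder-Mead',options=dict(initial_simplex=s+np.vstack([np.zeros(3),np.diag([6,.2,.3])])))
        if b is None or r.fun<b.fun:b=r
    return b.x,1-b.fun
E
python3 - <<'E'
from jf import *
np.set_printoptions(precision=3,suppress=True)
S=np.load('S.npy')
S[:2]+=2.7*np.array([-np.sin(S[2]),np.cos(S[2])]);np.save('S2.npy',S)
p,C=cam('wrist');save(p,'w2.png');ps,Cs=cam('scene')
for k,x0 in(('red_knob',(55,.5)),('black_knob',(-95,0))):
    m=vision.regions_of(p,k)[0]['mask'];ms=vision.regions_of(ps,k)[0]['mask']
    print(k,'wrist',joint([(p,C)],[m],S,x0),'scene',joint([(ps,Cs)],[ms],S,x0),'both',joint([(p,C),(ps,Cs)],[m,ms],S,x0))
    yy,xx=np.nonzero(m);print(xx.mean(),yy.mean(),xx.min(),xx.max(),yy.min(),yy.max())
for y in (180,0,-180):print(proj(p,C,rz(S[2])@np.array([0,y,90.])+[S[0],S[1],0]))
# flat
X=proj(p,C,rz(S[2])@np.array([0,0,98.])+[S[0],S[1],0]);u,v=X.astype(int);a=p['img'][v-20:v+20,u-35:u+35].astype(int)
yy,xx=np.nonzero(a.min(2)>225);print('flat exp',X,'seen',xx.min()+u-35,xx.max()+u-35,yy.min()+v-20,yy.max()+v-20)
for t in(-.3,-.15,0,.15,.3):print(t,[proj(p,C,rz(S[2])@np.array([8*np.sin(t)+9*s*np.cos(t),0,90+8*np.cos(t)-9*s*np.sin(t)])+[S[0],S[1],0])[1] for s in(1,-1)])
a=p['img'][max(0,v-130):v+80,u-170:u+170];cv2.imwrite('pics/w2c.png',cv2.resize(a,None,fx=2.3,fy=2.3)[:,:,::-1]);print(u,v)
E
```

```text
red_knob wrist (array([55.428,  0.592, -0.054]), np.float64(0.8275409836065574)) scene (array([54.826,  0.586, -0.347]), np.float64(0.8441558441558441)) both (array([55.281,  0.568, -0.065]), np.float64(0.8006189747620133))
261.2396449704142 47.27810650887574 249 274 11 80
black_knob wrist (array([-93.935,  -0.066,  -0.001]), np.float64(0.7975460122699386)) scene (array([-96.174,  -0.08 ,   3.162]), np.float64(0.8416149068322981)) both (array([-94.193,  -0.07 ,   0.041]), np.float64(0.8146087685099689))
463.3666001330672 89.69727212242182 447 478 57 124
[127.432  92.049]
[333.331  91.834]
[539.012  91.619]
flat exp [333.702  91.226] seen 345 357 90 100
-0.3 [np.float64(83.13038338474044), np.float64(104.92762341867827)]
-0.15 [np.float64(81.36482310355953), np.float64(103.81017674917106)]
0 [np.float64(79.84990386006818), np.float64(102.40735475372084)]
0.15 [np.float64(78.62107975217864), np.float64(100.74754253632351)]
0.3 [np.float64(77.70556840461502), np.float64(98.86644013034207)]
333 91
```

View pics/w2c.png

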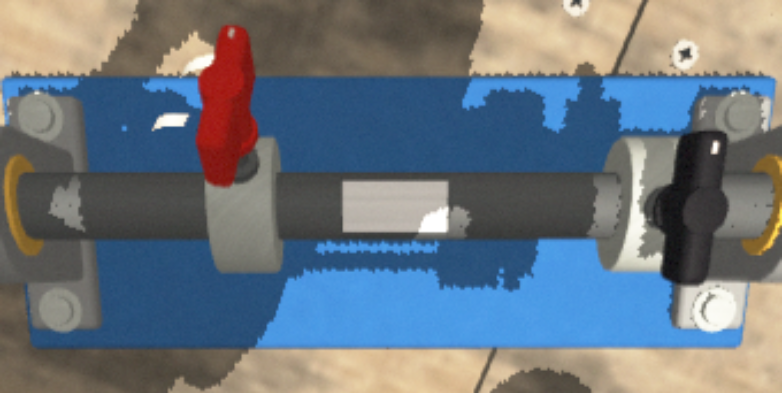

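Flat lean is about -0.07 rad, and the flat's own edges and the black knob agree. The red knob is at y=+55 mm with a lean of +0.58. I'll go over the red knob and descend with the jaws half closed.

Emit:
{"method": "arm_command", "body": {"deltas": [[-0.026, 0, -0.008, 0], [-0.026, 0, -0.008, 0], [-0.026, 0, -0.008, 0], [-0.026, 0, -0.009, 0], [-0.027, 0, -0.009, 0]], "claw": 144}}

```text
time: 4.6
tool_pos: [526.6, 51.0, 250.2]
tcp_rot: [-1.571, -0.001, -2.766]
contact_force: [0.4, -1.0, 0.8]
grip_width: 56.4
```

Emit:
{"method": "arm_command", "body": {"deltas": [[0, 0.03, 0, 0], [0, 0.03, 0, 0], [0, 0.025, 0, 0], [0, 0, 0, 0]]}}

```text
time: 5.0
tool_pos: [523.4, 50.3, 162.0]
tcp_rot: [-1.574, -0.007, -2.766]
contact_force: [-0.4, 0.6, 0.6]
grip_width: 40.1
```

Run:
```python
from jf import *
np.set_printoptions(precision=3,suppress=True)
S=np.load('S2.npy');p,C=cam('wrist');save(p,'w3.png')
m=vision.regions_of(p,'red_knob')[0]['mask'];v,i=joint([(p,C)],[m],S,(55,.58));print(v,i)
K=knob_pts(S,*v).mean(0);T=T_tool(bot.get_obs());print('knob in tool',T[:3,:3].T@(K-T[:3,3]),bot.get_obs()['grip_width'])
```

```text
[55.624  0.584 -0.134] 0.8303516347933374
knob in tool [ 3.683 33.368 -0.375] 40.152857968267824
```

View pics/w3.png

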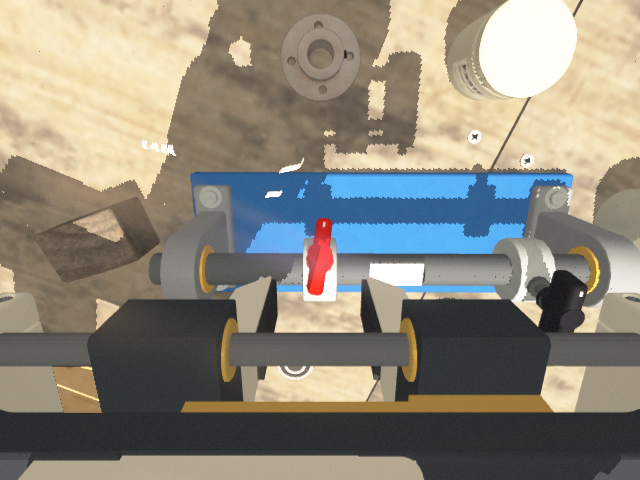

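Emit:
{"method": "arm_command", "body": {"deltas": [[0.003, 0.015, 0, 6], [0, 0.015, 0, 0], [0, 0, 0, 0]]}}

```text
time: 5.4
tool_pos: [522.6, 48.7, 135.9]
tcp_rot: [-1.571, -0.0, -2.871]
contact_force: [-1.0, 0.4, -0.1]
grip_width: 40.3
```

Emit:
{"method": "arm_command", "body": {"deltas": [[0, 0, 0, 0], [0, 0, 0, 0], [0, 0, 0, 0], [0, 0, 0, 0], [0, 0, 0, 0]], "claw": 255}}

```text
time: 5.9
tool_pos: [522.6, 48.6, 136.1]
tcp_rot: [-1.571, 0.001, -2.871]
contact_force: [-0.6, 0.5, 0.6]
grip_width: 4.3
```

Run:
```python
from jf import *
np.set_printoptions(precision=3,suppress=True)
S=np.load('S2.npy');o=bot.get_obs();print(o['grip_width'],o['contact_force'],o['moment']);p,C=cam('wrist');ps,Cs=cam('scene')
a=cv2.resize(p['img'][220:420,220:420],(500,500));b=cv2.resize(ps['img'][190:290,300:420],(600,500))
cv2.imwrite('pics/w4.png',np.hstack([a,b[:,150:450]])[:,:,::-1])
T=T_tool(o);q=rz(S[2]).T@(o['tool_pos']-[S[0],S[1],0]);print('tcp in stand',q,'tcp px',proj(p,C,o['tool_pos']))
```

```text
4.300890268935698 [-0.551  0.491  0.596] [0.065 0.007 0.045]
tcp in stand [ 28.389  55.122 136.125] tcp px [317.992 275.896]
```

View pics/w4.png

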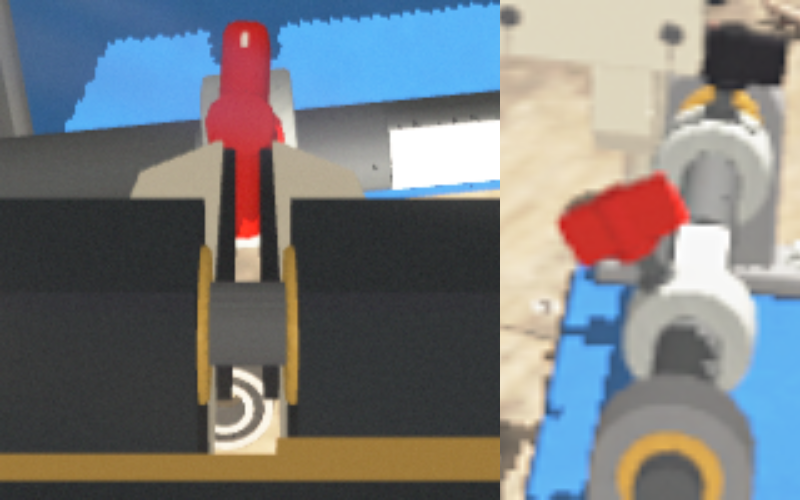

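Run:
```python
from jf import *
np.set_printoptions(precision=1,suppress=True)
S=np.load('S2.npy');o=bot.get_obs();ps,Cs=cam('scene');p,C=cam('wrist')
T=T_tool(o)
for d in (8,0,-11,-47): print(d,proj(ps,Cs,w(T,[0,d,0])),proj(p,C,w(T,[0,d,0])))
v=(55.6,.584,-.134);print('knob',proj(ps,Cs,knob_pts(S,*v).mean(0)),proj(p,C,knob_pts(S,*v).mean(0)))
for q,n in((p,'w'),(ps,'s')):
    CC=C if n=='w' else Cs
    print([(w(CC,np.array(d['xyz'])),d['confidence']) for d in vision.find_in(q,'red_knob')])
    m=vision.regions_of(q,'red_knob')[0]['mask'];yy,xx=np.nonzero(m);print(xx.mean(),yy.mean(),m.sum())
save(ps,'s5.png');cv2.imwrite('pics/s5c.png',cv2.resize(ps['img'][100:300,230:480],(750,600))[:,:,::-1])
```

```text
8 [354.2 236.4] [318. 270.]
0 [354.4 232.4] [318.  275.9]
-11 [354.7 226.9] [318.  284.7]
-47 [355.6 208.5] [317.9 322. ]
knob [354.4 234.2] [317.2 273.7]
[(array([537.7,  54.2, 134. ]), 0.87)]
317.44303797468353 256.5831826401447 1106
[(array([519. ,  52.5, 131.6]), 0.9)]
354.85131195335276 234.0524781341108 343
```

View pics/s5c.png

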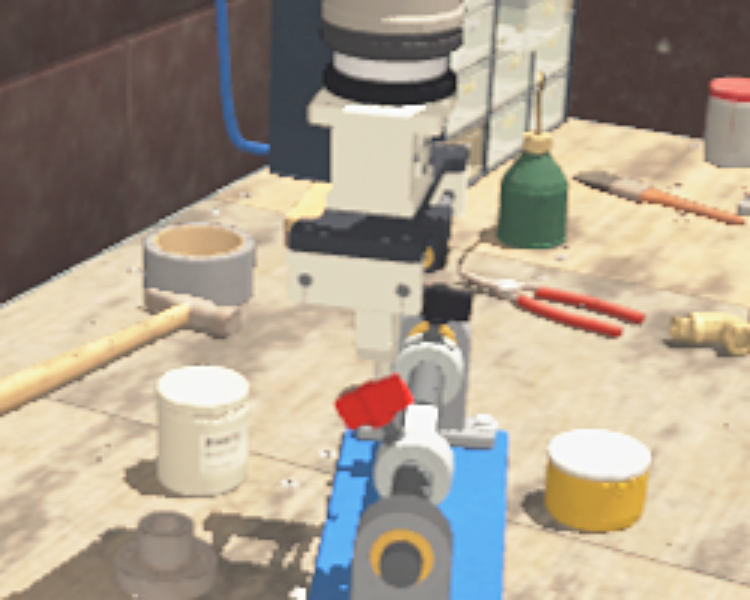

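Run:
```python
from h import *
np.set_printoptions(precision=0,suppress=True)
p=vision.capture('wrist');M=np.array(p['mount']);Mi=np.linalg.inv(M);K=p['camera_matrix']
def pr(q):
    u=K@(Mi@np.r_[q,1])[:3];return u[:2]/u[2]
for y in(8,0,-11,-20,-30,-60):print(y,[(x,pr([x,y,z])) for z in(-46,46) for x in(-9.5,9.5)])
a=cv2.imread('pics/w1.png')[250:430,130:300];cv2.imwrite('pics/w1f.png',np.hstack([cv2.resize(a,None,fx=2.3,fy=2.3),cv2.resize(cv2.imread('pics/w3.png')[250:430,220:390],None,fx=2.3,fy=2.3)]))
```

```text
8 [(-9.5, array([235., 254.])), (9.5, array([237., 285.])), (-9.5, array([401., 254.])), (9.5, array([399., 285.]))]
0 [(-9.5, array([232., 260.])), (9.5, array([234., 292.])), (-9.5, array([404., 260.])), (9.5, array([402., 292.]))]
-11 [(-9.5, array([227., 268.])), (9.5, array([230., 301.])), (-9.5, array([409., 268.])), (9.5, array([406., 301.]))]
-20 [(-9.5, array([222., 275.])), (9.5, array([225., 310.])), (-9.5, array([413., 275.])), (9.5, array([410., 310.]))]
-30 [(-9.5, array([217., 284.])), (9.5, array([220., 321.])), (-9.5, array([419., 284.])), (9.5, array([416., 321.]))]
-60 [(-9.5, array([196., 318.])), (9.5, array([201., 361.])), (-9.5, array([440., 318.])), (9.5, array([435., 361.]))]
```

View pics/w1f.png

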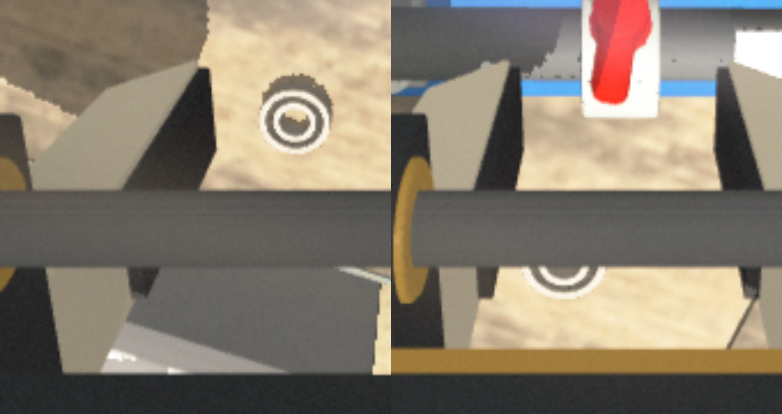

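The fingertips appear about 25 mm behind the reported TCP: the wrist view puts the tip corners at (220,280) and (223,315), and the scene view agrees. The stated position was 8 mm ahead of it. I'll use the measured offset, so I reopen and go 36 mm lower.

Emit:
{"method": "arm_command", "body": {"deltas": [[0, 0, 0, 0], [0, 0, 0, 0], [0, 0, 0, 0], [0, 0, 0, 0], [0, 0, 0, 0]], "claw": 150}}

```text
time: 6.85
tool_pos: [522.5, 48.6, 135.8]
tcp_rot: [-1.571, 0.0, -2.872]
contact_force: [0.2, -0.8, -0.3]
grip_width: 34.8
```

Emit:
{"method": "arm_command", "body": {"deltas": [[0, 0.012, 0, 0], [0, 0.012, 0, 0], [0, 0.012, 0, 0], [0, 0, 0, 0]]}}

```text
time: 7.25
tool_pos: [520.9, 48.7, 97.3]
tcp_rot: [-1.572, -0.004, -2.872]
contact_force: [0.6, 0.7, -0.1]
grip_width: 37.3
```

Emit:
{"method": "arm_command", "body": {"deltas": [[0, 0, 0, 0], [0, 0, 0, 0], [0, 0, 0, 0], [0, 0, 0, 0], [0, 0, 0, 0]], "claw": 255}}

```text
time: 7.75
tool_pos: [523.2, 48.5, 100.5]
tcp_rot: [-1.57, 0.002, -2.871]
contact_force: [1.3, 1.1, 3.1]
grip_width: 9.9
```

The grip closed on the bar at 9.9 mm. Next I slide 55 mm along the shaft, then swing the knob over its arc.

Emit:
{"method": "arm_command", "body": {"deltas": [[-0.0006, 0, 0.0055, 0], [-0.0006, 0, 0.0055, 0], [-0.0006, 0, 0.0055, 0], [-0.0006, 0, 0.0055, 0], [-0.0006, 0, 0.0055, 0]]}}

```text
time: 8.25
tool_pos: [533.5, 22.3, 100.4]
tcp_rot: [-1.57, 0.002, -2.872]
contact_force: [1.2, 0.9, 6.1]
grip_width: 10.0
```

Emit:
{"method": "arm_command", "body": {"deltas": [[-0.0006, 0, 0.0055, 0], [-0.0006, 0, 0.0055, 0], [-0.0006, 0, 0.0055, 0], [-0.0006, 0, 0.0055, 0], [-0.0003, 0, 0.0055, 0]]}}

```text
time: 8.75
tool_pos: [543.6, -3.5, 100.5]
tcp_rot: [-1.57, 0.002, -2.872]
contact_force: [0.9, 1.7, 5.5]
grip_width: 9.8
```

Emit:
{"method": "arm_command", "body": {"deltas": [[0.0029, -0.0017, 0.0003, 0], [0.0029, -0.0016, 0.0003, 0], [0.0031, -0.0013, 0.0003, 0], [0.0031, -0.0012, 0.0003, 0], [0.0032, -0.0009, 0.0003, 0]]}}

```text
time: 9.25
tool_pos: [530.0, -8.7, 106.7]
tcp_rot: [-1.57, 0.004, -2.872]
contact_force: [5.4, 1.2, -1.8]
grip_width: 9.8
```

Emit:
{"method": "arm_command", "body": {"deltas": [[0.0032, -0.0008, 0.0003, 0], [0.0032, -0.0004, 0.0003, 0], [0.0032, -0.0003, 0.0003, 0], [0.0033, 0, 0.0003, 0], [0.0033, 0, 0.0003, 0]]}}

```text
time: 9.75
tool_pos: [514.9, -13.9, 108.2]
tcp_rot: [-1.571, 0.004, -2.872]
contact_force: [6.8, 3.4, -1.2]
grip_width: 10.1
```

Run:
```python
from jf import *
np.set_printoptions(precision=3,suppress=True)
S=np.load('S2.npy');p,C=cam('wrist');ps,Cs=cam('scene');save(p,'w6.png');save(ps,'s6.png');o=bot.get_obs()
print('tcp stand',rz(S[2]).T@(o['tool_pos']-[S[0],S[1],0]),o['contact_force'],o['grip_width'])
for n,(q,CC) in dict(w=(p,C),s=(ps,Cs)).items():
  for k,x0 in(('red_knob',(0,0)),('black_knob',(-95,-.07))):
    m=vision.regions_of(q,k)
    if m: print(n,k,joint([(q,CC)],[m[0]['mask']],S,x0))
cv2.imwrite('pics/c6.png',np.hstack([cv2.resize(p['img'][200:400,210:410],(450,450)),cv2.resize(ps['img'][170:290,310:410],(375,450))])[:,:,::-1])
```

```text
tcp stand [ -2.13   -0.184 108.207] [ 4.509  2.682 -0.933] 9.80280759394148
w red_knob (array([-2.004,  0.247, -0.089]), np.float64(0.7460374639769453))
w black_knob (array([-94.487,  -0.053,   0.095]), np.float64(0.7877618522601985))
s red_knob (array([2.248, 0.249, 1.979]), np.float64(0.5739910313901345))
```

View pics/c6.png

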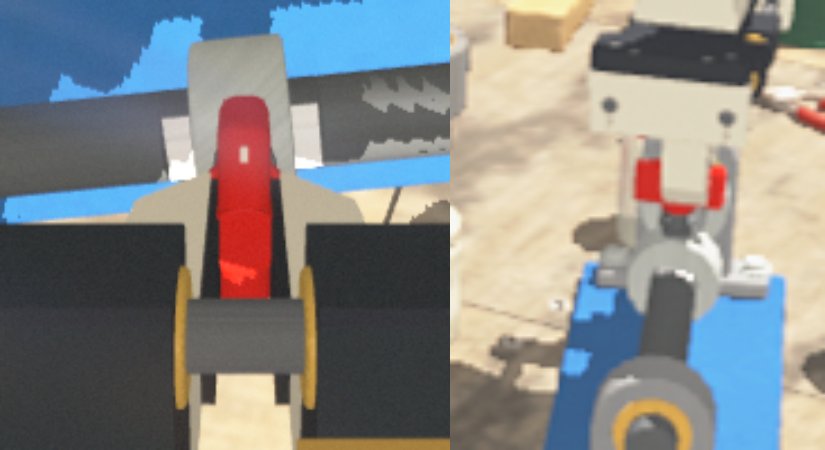

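The collar now covers the flat evenly, with the bright edges at x 165–190 and 295–322 in the left crop, and the bar looks level. I'll release and back off upward to check.

Emit:
{"method": "arm_command", "body": {"deltas": [[0.0012, 0, 0, 0], [0, 0, 0, 0], [0, 0, 0, 0], [0, 0, 0, 0], [0, 0, 0, 0]], "claw": 255}}

```text
time: 10.55
tool_pos: [513.6, -14.3, 108.2]
tcp_rot: [-1.571, 0.004, -2.872]
contact_force: [5.2, 2.6, -0.7]
grip_width: 9.9
```

Emit:
{"method": "arm_command", "body": {"deltas": [[0, 0, 0, 0], [0, 0, 0, 0], [0, 0, 0, 0], [0, 0, 0, 0]], "claw": 165}}

```text
time: 10.95
tool_pos: [511.6, -14.6, 107.8]
tcp_rot: [-1.571, -0.001, -2.872]
contact_force: [-0.6, 0.1, -0.1]
grip_width: 31.5
```

Emit:
{"method": "arm_command", "body": {"deltas": [[0, -0.02, 0, 0], [0.01, -0.03, 0, 0], [0.03, -0.03, 0, 0], [0, 0, 0, 0]]}}

```text
time: 11.35
tool_pos: [473.1, -25.8, 191.5]
tcp_rot: [-1.568, 0.004, -2.872]
contact_force: [-0.0, -0.3, 0.7]
grip_width: 32.6
```

```bash
cat > chk.py <<'E'
from jf import *
import sys
np.set_printoptions(precision=3,suppress=True)
S=np.load('S2.npy');p,C=cam('wrist');ps,Cs=cam('scene');save(p,sys.argv[1]+'w.png');save(ps,sys.argv[1]+'s.png');o=bot.get_obs()
print('tcp stand',rz(S[2]).T@(o['tool_pos']-[S[0],S[1],0]),'yaw',o['tcp_rot'][2],o['grip_width'],'q',o['joint_positions'],o['time'])
for n,(q,CC) in dict(w=(p,C),s=(ps,Cs)).items():
  for k,x0 in(('red_knob',(0,-.05)),('black_knob',(-95,-.07))):
    m=vision.regions_of(q,k)
    if m: print(n,k,joint([(q,CC)],[m[0]['mask']],S,x0))
    else: print(n,k,'none')
E
python3 chk.py w7
```

```text
tcp stand [-44.286   4.263 188.566] yaw -2.8721037790819652 32.3171767101444 q [-0.215  0.259  1.678 -0.     1.202  1.086] 11.45
w red_knob (array([-0.909,  0.048, -0.09 ]), np.float64(0.8450134770889488))
w black_knob (array([-94.222,  -0.063,   0.041]), np.float64(0.8145884270578647))
s red_knob (array([-4.043,  0.014, -0.667]), np.float64(0.770392749244713))
s black_knob (array([-96.137,  -0.063,  -0.473]), np.float64(0.8105590062111802))
```

View pics/w7w.png

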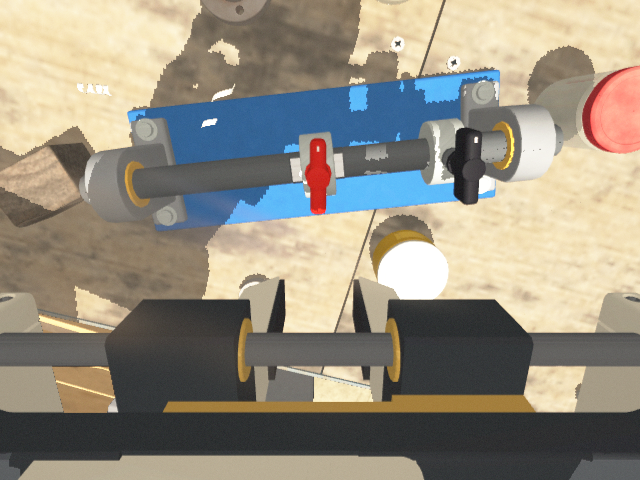

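The red knob sits at a lean of about +0.04, where -0.065 is needed; its y position is good. I'll regrasp and shift about 5–6 mm more toward the robot.

Emit:
{"method": "arm_command", "body": {"deltas": [[-0.03, 0.02, 0, 0], [-0.0165, 0.02, 0, 0], [0, 0.02, 0, 0], [0, 0.02, 0, 0], [0, 0, 0, 0]]}}

```text
time: 12.15
tool_pos: [516.3, -12.1, 104.5]
tcp_rot: [-1.574, -0.007, -2.871]
contact_force: [-0.6, 0.4, -1.3]
grip_width: 32.4
```

Emit:
{"method": "arm_command", "body": {"deltas": [[0, 0, 0, 0], [0, 0, 0, 0], [0, 0, 0, 0], [0, 0, 0, 0]], "claw": 255}}

```text
time: 12.55
tool_pos: [518.9, -12.8, 108.9]
tcp_rot: [-1.57, 0.002, -2.872]
contact_force: [0.1, -0.4, 1.5]
grip_width: 10.0
```

Emit:
{"method": "arm_command", "body": {"deltas": [[0.002, 0, 0, 0], [0.002, 0, 0, 0], [0.002, 0, 0, 0], [0.002, 0, 0, 0], [0, 0, 0, 0]]}}

```text
time: 13.05
tool_pos: [512.6, -14.8, 108.8]
tcp_rot: [-1.569, 0.005, -2.872]
contact_force: [6.5, 1.2, -1.4]
grip_width: 9.9
```

Emit:
{"method": "arm_command", "body": {"deltas": [[0, 0, 0, 0], [0, 0, 0, 0], [0, 0, 0, 0], [0, 0, 0, 0]], "claw": 165}}

```text
time: 13.45
tool_pos: [510.3, -14.9, 108.0]
tcp_rot: [-1.571, -0.0, -2.872]
contact_force: [0.1, -1.2, 0.4]
grip_width: 31.7
```

Emit:
{"method": "arm_command", "body": {"deltas": [[0, -0.02, 0, 0], [0.01, -0.03, 0, 0], [0.03, -0.03, 0, 0], [0, 0, 0, 0], [0, 0, 0, 0]]}}

```text
time: 13.95
tool_pos: [472.1, -25.7, 188.6]
tcp_rot: [-1.57, 0.002, -2.872]
contact_force: [-0.4, 0.7, 0.3]
grip_width: 32.2
```

```bash
python3 chk.py w8
```

```text
tcp stand [-45.854   4.759 187.209] yaw -2.8715863668296753 32.382331359371996 q [-0.216  0.259  1.682 -0.     1.201  1.085] 14.05
w red_knob (array([-0.802, -0.075, -0.111]), np.float64(0.8148614609571788))
w black_knob (array([-94.43 ,  -0.059,   0.051]), np.float64(0.8118110236220473))
s red_knob (array([ 0.179, -0.093,  0.009]), np.float64(0.8021390374331551))
s black_knob (array([-98.297,  -0.047,  -0.408]), np.float64(0.8235294117647058))
```

The red lean is now -0.075 to -0.09 against black's -0.06, and y is within 1 mm of the flat, so the collar is in place. Next I regrasp and start tightening.

Emit:
{"method": "arm_command", "body": {"deltas": [[-0.027, 0.02, 0.001, 0], [-0.0157, 0.02, 0, 0], [0, 0.02, 0, 0], [0, 0.019, 0, 0], [0, 0, 0, 0]]}}

```text
time: 14.75
tool_pos: [511.6, -14.6, 106.0]
tcp_rot: [-1.574, -0.006, -2.871]
contact_force: [0.2, -0.2, -0.3]
grip_width: 32.2
```

Emit:
{"method": "arm_command", "body": {"deltas": [[0, 0, 0, 0], [0, 0, 0, 0], [0, 0, 0, 0], [0, 0, 0, 0]], "claw": 255}}

```text
time: 15.15
tool_pos: [514.1, -15.2, 110.0]
tcp_rot: [-1.57, 0.002, -2.872]
contact_force: [-0.0, 0.2, 2.7]
grip_width: 10.0
```

Emit:
{"method": "arm_command", "body": {"deltas": [[0, 0, 0, 6], [0, 0, 0, 6], [0, 0, 0, 6], [0, 0, 0, 0]]}}

```text
time: 15.55
tool_pos: [514.0, -15.0, 109.9]
tcp_rot: [-1.571, 0.002, 3.096]
contact_force: [-0.1, -0.5, 4.7]
grip_width: 9.7
```

Run:
```python
from h import *
S=np.load('S2.npy');o=bot.get_obs();print('tcp stand',rz(S[2]).T@(o['tool_pos']-[S[0],S[1],0]),o['contact_force'],o['moment'],o['grip_width'],o['joint_positions'][5])
```

```text
tcp stand [ -2.85957805  -0.92486321 109.91900855] [-0.14842603 -0.45763066  4.72819258] [0.54190206 0.05240396 0.01150857] 9.718395981984392 1.437168426344184
```

Emit:
{"method": "arm_command", "body": {"deltas": [[0, 0, 0, 8], [0, 0, 0, 8], [0, 0, 0, 8], [0, 0, 0, 8], [0, 0, 0, 0]]}}

```text
time: 16.05
tool_pos: [514.7, -15.2, 109.9]
tcp_rot: [-1.572, 0.003, 2.54]
contact_force: [1.8, 0.1, 5.1]
grip_width: 10.2
```

Emit:
{"method": "arm_command", "body": {"deltas": [[0, 0, 0, 8], [0, 0, 0, 8], [0, 0, 0, 8], [0, 0, 0, 8], [0, 0, 0, 0]]}}

```text
time: 16.55
tool_pos: [515.4, -15.2, 110.0]
tcp_rot: [-1.575, 0.002, 1.984]
contact_force: [5.6, 1.7, 3.8]
grip_width: 10.0
```

Emit:
{"method": "arm_command", "body": {"deltas": [[0, 0, 0, 0], [0, 0, 0, 0], [0, 0, 0, 0], [0, 0, 0, 0]], "claw": 165}}

```text
time: 16.95
tool_pos: [512.7, -15.1, 108.5]
tcp_rot: [-1.569, -0.001, 1.982]
contact_force: [-0.1, -0.9, 0.9]
grip_width: 31.4
```

Emit:
{"method": "arm_command", "body": {"deltas": [[0, -0.025, 0, 0], [0, -0.03, 0, 0], [0, -0.03, 0, -8], [0, 0, 0, -8], [0, 0, 0, -8]]}}

```text
time: 17.45
tool_pos: [513.6, -15.2, 194.9]
tcp_rot: [-1.571, 0.001, 2.406]
contact_force: [-1.0, 0.6, -0.2]
grip_width: 32.2
```

Emit:
{"method": "arm_command", "body": {"deltas": [[0, 0, 0, -8], [0, 0, 0, -8], [0, 0, 0, -8], [0, 0, 0, -8], [0, 0, 0, -8]]}}

```text
time: 17.95
tool_pos: [513.0, -15.1, 193.7]
tcp_rot: [-1.571, -0.001, 3.105]
contact_force: [0.9, -0.4, -0.0]
grip_width: 32.3
```

Emit:
{"method": "arm_command", "body": {"deltas": [[0, 0, 0, -8], [0, 0, 0, -8], [0, 0, 0, -8], [0, 0, 0, 0]]}}

```text
time: 18.35
tool_pos: [513.1, -15.1, 193.7]
tcp_rot: [-1.571, -0.001, -2.765]
contact_force: [-0.9, 0.7, -0.1]
grip_width: 32.3
```

```bash
python3 chk.py w9
python3 - <<'E'
import cv2
a=cv2.imread('pics/w9w.png')[150:350,200:440];b=cv2.imread('pics/w9s.png')[170:290,310:410]
import numpy as np
cv2.imwrite('pics/c9.png',np.hstack([cv2.resize(a,(480,400)),cv2.resize(b,(320,400))]))
E
```

```text
tcp stand [ -3.657  -0.765 193.806] yaw -2.769993482877807 32.54115718356407 q [-0.179  0.327  1.566 -0.     1.249  1.021] 18.45
w red_knob (array([-0.257, -0.017,  1.579]), np.float64(0.8619979402677652))
w black_knob (array([-94.753,  -0.036,   0.102]), np.float64(0.814210273643783))
s red_knob (array([30.039, -0.101, -1.404]), np.float64(0.31693989071038253))
s black_knob (array([-97.782,  -0.063,  -0.548]), np.float64(0.8403908794788274))
```

View pics/c9.png

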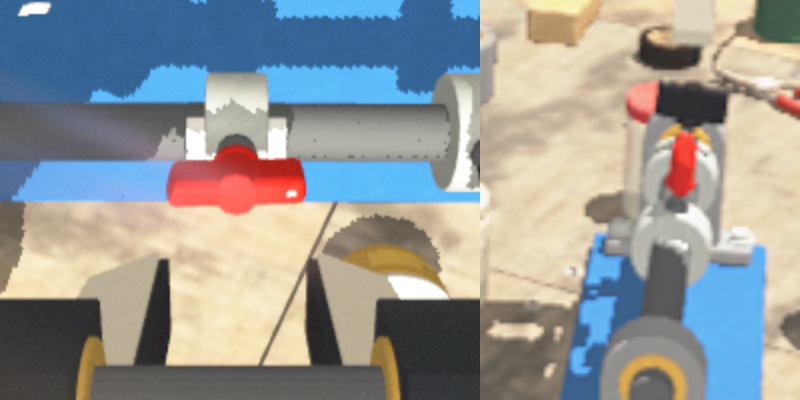

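The bar has turned 1.45 rad and now lies along the shaft, from (167,188) to (305,180) in the left crop. The collar still covers the flat. For the second stroke I turn the tool another 90° back and go down.

Emit:
{"method": "arm_command", "body": {"deltas": [[0, 0, 0, -8.2], [0, 0, 0, -8.2], [0, 0, 0, -8.2], [0, 0, 0, -8.2], [0, 0, 0, -8.2]]}}

```text
time: 19.15
tool_pos: [513.4, -15.1, 194.0]
tcp_rot: [-1.571, -0.0, -2.046]
contact_force: [-0.3, -0.0, -0.6]
grip_width: 32.2
```

Emit:
{"method": "arm_command", "body": {"deltas": [[0, 0, 0, -8.2], [0, 0, 0, -8.2], [0, 0, 0, -8.2], [0, 0, 0, -8.2], [0, 0, 0, -8.2]]}}

```text
time: 19.65
tool_pos: [513.4, -15.1, 194.0]
tcp_rot: [-1.571, -0.0, -1.331]
contact_force: [0.4, 0.3, 0.8]
grip_width: 32.5
```

Emit:
{"method": "arm_command", "body": {"deltas": [[0, 0.02, 0, -8.2], [0, 0.025, 0, 0], [0, 0.02, 0, 0], [0, 0.02, 0, 0], [0, 0, 0, 0]]}}

```text
time: 20.15
tool_pos: [511.6, -14.8, 106.7]
tcp_rot: [-1.575, 0.003, -1.193]
contact_force: [0.4, 0.2, -0.5]
grip_width: 32.1
```

Emit:
{"method": "arm_command", "body": {"deltas": [[0, 0, 0, 0], [0, 0, 0, 0], [0, 0, 0, 0], [0, 0, 0, 0]], "claw": 255}}

```text
time: 20.55
tool_pos: [515.1, -15.0, 110.2]
tcp_rot: [-1.567, -0.002, -1.193]
contact_force: [3.2, 2.8, 0.1]
grip_width: 10.2
```

Run:
```python
from h import *
S=np.load('S2.npy');o=bot.get_obs();print('tcp stand',rz(S[2]).T@(o['tool_pos']-[S[0],S[1],0]),o['contact_force'],o['moment'],o['grip_width'],o['joint_positions'][5],o['tau'])
```

```text
tcp stand [ -1.91444593  -1.35517287 110.16075191] [3.22256443 2.79688982 0.11258788] [ 0.35838527 -0.88842359  0.00853167] 10.17722375294059 -0.5568027369090788 [-1.13929443e+00 -4.31602871e+01 -1.91311294e+01 -7.89468046e-01
  1.34872254e+00  2.72345234e-02]
```

Emit:
{"method": "arm_command", "body": {"deltas": [[0, 0, -0.0015, 6], [0, 0, 0, 6], [0, 0, 0, 6], [0, 0, 0, 6], [0, 0, 0, 0]]}}

```text
time: 21.05
tool_pos: [514.2, -15.2, 110.1]
tcp_rot: [-1.566, 0.001, -1.615]
contact_force: [5.8, 2.3, -0.1]
grip_width: 10.1
```

```bash
cat > m.py <<'E'
from h import *
S=np.load('S2.npy');o=bot.get_obs();print('tcp stand',rz(S[2]).T@(o['tool_pos']-[S[0],S[1],0]),o['contact_force'],'mom',o['moment'],o['joint_positions'][5],'yaw',o['tcp_rot'][2],'tau6',o['tau'][5])
E
python3 m.py
```

```text
tcp stand [ -2.82352639  -1.23681785 110.13237685] [ 5.78894561  2.29371361 -0.1035363 ] mom [ 0.61549963 -1.21611685 -0.07423863] -0.1364324072162373 yaw -1.6147623809118503 tau6 0.9051747433841228
```

Emit:
{"method": "arm_command", "body": {"deltas": [[0, 0, 0, 5], [0, 0, 0, 5], [0, 0, 0, 5], [0, 0, 0, 0]]}}

```text
time: 21.45
tool_pos: [514.3, -15.3, 110.1]
tcp_rot: [-1.566, 0.002, -1.876]
contact_force: [5.6, 1.9, -0.9]
grip_width: 10.0
```

```bash
python3 m.py
```

```text
tcp stand [ -2.75440843  -1.36057236 110.12310557] [ 5.55588689  1.87977749 -0.88815366] mom [ 0.49944471 -1.25270005  0.02483304] 0.12484655805420301 yaw -1.8759740122166342 tau6 0.7522475905716419
```

Emit:
{"method": "arm_command", "body": {"deltas": [[0, 0, 0, 5], [0, 0, 0, 5], [0, 0, 0, 0]]}}

```text
time: 21.75
tool_pos: [514.2, -15.3, 110.1]
tcp_rot: [-1.566, 0.003, -2.05]
contact_force: [4.9, 3.0, -0.4]
grip_width: 9.6
```

```bash
python3 m.py
```

```text
tcp stand [ -2.82057234  -1.35091363 110.13601608] [ 4.91585745  2.95115932 -0.42943973] mom [ 0.41972272 -1.21374525 -0.09682811] 0.29932730113864914 yaw -2.05045873425221 tau6 0.7430298440158367
```

Emit:
{"method": "arm_command", "body": {"deltas": [[0, 0, 0, 5], [0, 0, 0, 5], [0, 0, 0, 0]]}}

```text
time: 22.05
tool_pos: [514.0, -15.4, 110.1]
tcp_rot: [-1.567, 0.003, -2.223]
contact_force: [4.5, 2.7, 1.3]
grip_width: 9.8
```

```bash
python3 m.py
```

```text
tcp stand [ -3.09021144  -1.33896352 110.10317047] [4.50071107 2.67718565 1.28811271] mom [ 4.65307792e-01 -1.18117578e+00 -7.22452644e-04] 0.4721875245051335 yaw -2.223220706757223 tau6 0.9261377714574337
```

Emit:
{"method": "arm_command", "body": {"deltas": [[0, 0, 0, 4], [0, 0, 0, 4], [0, 0, 0, 0]]}}

```text
time: 22.35
tool_pos: [513.5, -15.6, 110.1]
tcp_rot: [-1.568, 0.002, -2.359]
contact_force: [4.1, 1.9, 3.2]
grip_width: 10.7
```

```bash
python3 m.py
```

```text
tcp stand [ -3.5463872   -1.31672379 110.07021666] [4.06818929 1.8687989  3.23766181] mom [ 0.41681493 -1.00951463  0.70976773] 0.6087917160303234 yaw -2.3593329535762653 tau6 1.3993340358138084
```

Emit:
{"method": "arm_command", "body": {"deltas": [[0, 0, 0, 4], [0, 0, 0, 4], [0, 0, 0, 0]]}}

```text
time: 22.65
tool_pos: [513.1, -15.9, 110.1]
tcp_rot: [-1.568, 0.002, -2.498]
contact_force: [3.4, 1.0, 5.4]
grip_width: 12.9
```

```bash
python3 m.py
```

```text
tcp stand [ -4.06205063  -1.50001929 110.11199774] [3.41494128 0.98170889 5.3766433 ] mom [ 0.21588806 -0.70853418  0.9089987 ] 0.7478276903558566 yaw -2.498193771630202 tau6 1.5375736355781555
```

The hard stop is reached: the moment rose to 0.9 N m and the pads are being forced apart. I'll release and check.

Emit:
{"method": "arm_command", "body": {"deltas": [[0, 0, 0, -8], [0, 0, 0, -2], [0, 0, 0, 0]]}}

```text
time: 22.95
tool_pos: [513.0, -16.1, 110.0]
tcp_rot: [-1.568, 0.001, -2.322]
contact_force: [2.8, 0.3, 5.0]
grip_width: 10.5
```

Emit:
{"method": "arm_command", "body": {"deltas": [[0, 0, 0, 0], [0, 0, 0, 0], [0, 0, 0, 0], [0, 0, 0, 0]], "claw": 165}}

```text
time: 23.35
tool_pos: [511.5, -15.6, 108.6]
tcp_rot: [-1.572, -0.001, -2.326]
contact_force: [-0.1, -0.7, -0.7]
grip_width: 31.8
```

Emit:
{"method": "arm_command", "body": {"deltas": [[0, -0.025, 0, 0], [0, -0.03, 0, 0], [0, -0.03, 0, 8], [0.02, 0, 0.02, 8], [0.02, 0, 0.01, 0]]}}

```text
time: 23.85
tool_pos: [497.6, -63.5, 194.8]
tcp_rot: [-1.569, 0.001, -2.609]
contact_force: [0.0, -1.4, -1.0]
grip_width: 32.4
```

Emit:
{"method": "arm_command", "body": {"deltas": [[0, 0, 0, 5], [0, 0, 0, 0]]}}

```text
time: 24.05
tool_pos: [496.4, -63.0, 193.9]
tcp_rot: [-1.571, -0.001, -2.695]
contact_force: [-0.9, 0.9, -0.3]
grip_width: 32.3
```

```bash
python3 chk.py w10
python3 - <<'E'
import cv2
a=cv2.imread('pics/w10w.png')[80:320,160:480];b=cv2.imread('pics/w10s.png')[170:290,310:410]
import numpy as np
cv2.imwrite('pics/c10.png',np.hstack([cv2.resize(a,(480,360)),cv2.resize(b,(300,360))]))
E
```

```text
tcp stand [-36.331 -38.803 193.852] yaw -2.691238288417094 32.64133350549126 q [-0.278  0.304  1.6   -0.     1.238  0.842] 24.15
w red_knob (array([-0.681, -0.019,  0.549]), np.float64(0.8388451443569553))
w black_knob (array([-94.837,  -0.069,   0.054]), np.float64(0.814109165808445))
s red_knob (array([-2.129, -0.061,  0.699]), np.float64(0.8117977528089888))
s black_knob (array([-95.946,  -0.074,   0.58 ]), np.float64(0.8026315789473685))
```

View pics/c10.png

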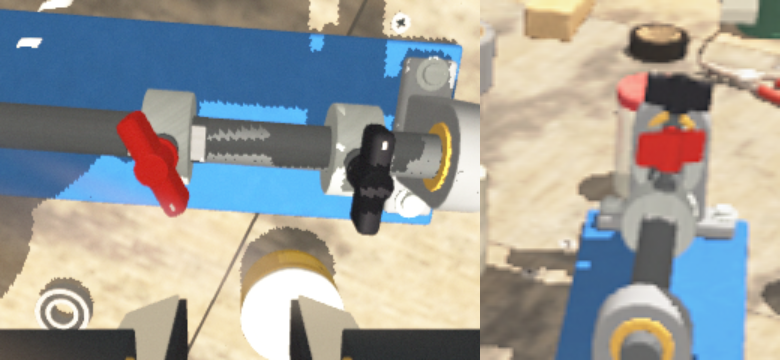

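The bar turned about 2.5 rad from its start up to the hard stop. The collar is at y ≈ -0.7 mm with its lean within 0.05 rad of the black reference. The robot is clear of everything, so I'm handing in.

```bash
python3 -c "
from plant import job;print(job.close_job())"
```

```text
the job is handed in; nothing more can be done
None
```

I slid the red-knob collar about 55 mm onto the flat, turned it to match the flat's lean, tightened the red screw clockwise to its stop in two strokes, and backed off. I handed the job in at about 24 s; no verdict is reported.

**Last checks:**
- **Position:** the collar is 0.7 mm (wrist view) to 2 mm (scene view) off the flat's centre along the shaft. The limit is 10 mm.
- **Angle:** the red screw leans -0.02 rad in the wrist view and -0.06 in the scene view, while the black knob, which is parallel to the flat, reads -0.07. The two views disagree slightly, but the error is at most about 0.05 rad against a limit of 0.14.
- **Screw:** the knob turned about 2.5 rad. It then hit the stop, where the moment rose to 0.9 N m and the pads were forced apart. The joint value cannot be read directly, so tightness rests on that.
- **Bystanders and black knob:** the contact forces stayed small and the final picture shows the black knob as it was. I did not measure how far each bystander moved, if at all.

**What disagreed or had to be mended:**
- **Fingertips:** they stood about 33 mm further back than the text says. The first grasp closed above the bar without touching it, and I corrected for it.
- **First turn of the collar:** it stopped about 0.1 rad short, so I corrected it with a second grasp before tightening.

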